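# Screen the ironstone: tip the scoop over the mesh, pick off the oversize

### The arm

A 6-joint arm with a two-finger parallel gripper is mounted at the origin on a cart in front of the work surface, level with it; the furniture and walls round the work are solid. World frame = base frame: x ahead of the robot, y to its left, z up, the work surface at z = 0. Lengths are in m, angles in degrees, forces in N, time in s.
With the tool pointing down it reaches from about 0.4 to 0.825 m from the base axis. Payload 7 kg.
Tool frame: the origin (TCP) lies midway between the tips of the shut fingers; the grasp point (between the pads) lies r.pinch_z behind it (r.pinch_z is the distance from the TCP to the grasp point, in m); z points along the fingers, y is the line along which they close (so a half turn about z gives the same grasp; the last joint's range is limited). The gripper opens to 88 mm and grips with 3 to 60 N. Pads are 19 mm wide; open, the fingers measure 130 mm over their backs; the gripper's body (78 mm by 193 mm) begins 47 mm behind the grasp point.
Start: joints at [87.955, 20.546, 0.682, 0, -70.136, -16.507], TCP at [0.215, 0.64, 0.227] pointing down, gripper open.
Joint ranges: [-176.03, 176.03], [-82.01, 121.73], [-58.28, 71.71], [-173.87, 95.51], [-174.79, -0.11], [-173.66, 173.66]. Speed limits (degrees/s): [136.94, 136.94, 172.46, 180, 180, 180].

### API

Orientations are given as [roll, pitch, yaw] about the fixed x, y, z axes, in that order (R = Rz(yaw) Ry(pitch) Rx(roll)).
In Python, from plant import r, optics, job gives the robot as it stands.
- The arm moves only by the shell command python3 -m crank 'ROWS' [FORCE]. ROWS is JSON, a list of rows, each an object with "xyz": the shift along the tool's x, y, z in units of 30 mm (1.0 is 30 mm), a list of three; "delta_rot": the turn, a rotation vector about the tool's x, y, z in degrees, a list of three; "claw": the closure, from 0 (fully open) to 1 (shut). A call has 1 to 20 rows; each row is the pose to reach, as a shift and turn from the pose commanded when the call began, along the tool's axes at that moment; what a row does not reach only later rows make up. A row lasts 1/8 s, in which the tool goes at most 62.5 mm and 10.7 degrees, less where a joint would pass 70% of its speed; a pose out of reach is approached as far as the arm can. A call with a gripper value outside its range is refused whole. The fingers move at their own pace and stop on an object; FORCE is the grip in N (left out, the last holds). Time passes only in rows, so rows that repeat a pose let the fingers close. It gives the time, the measured TCP pose, the force, the opening and the grip force at its end, in the units of the state.
- r.get_state(): the state, without advancing time (a new reading comes with each control period).
- optics.capture(name): name is "scene" or "top"; returns a dict with "img" (420x560x3 uint8, blue, green, red), "fovy" (degrees; the focal length in pixels is half the picture's height over the tangent of half this angle, whatever the lens; pixels are square), "cx", "cy" (the principal point, pixels), "eye" and "rotation" of the camera in the world. Camera axes: x right, y up, looking along -z (the intrinsics and any distortion apply to the point x, -y, -z); pixel columns grow to the right and rows downward; lengths in m; the calibration is good to about 2 mm. A picture is of the moment at which its call begins. There is no depth.
- job.close_job(): hands the job in; it is judged then, once.
The state is a dict: "time_s": time; "joints": joint angles; "qd": joint speeds; "joint_torque": joint torques, N m; "tcp_pos": TCP position; "eef_rot": TCP orientation; "contact_force": force on the tool from outside, world axes, zero at the start; "moment": the same for the moment, N m; "gripper_width": finger opening in m; "gripper_force": force on a finger pad.
Only numpy, scipy, OpenCV 4.12 (cv2) and the standard library are available. Lean on these libraries where they do the work, as an engineer would, in place of code of your own. Each camera call takes 0.05 s, during which the arm holds its last target. There are 200 camera calls.

### The job

Pick up the loaded scoop by its leaning handle, tip it steeply, to about 50 degrees, over the wire mesh of the plywood box and hold it so until all has come to rest: the four small pebbles fall through into the box and the two large nodules stay on top. Stand the empty scoop back down level on the bench, then take the two large nodules off the mesh and put them in the shallow metal tray. Leave the jar, the tin and the tape roll where they are.

Things in the scene. Friction and masses are not known exactly. Their poses are not given: they have to be found in the camera images.
- screen: Fixed square plywood catch box, 136 x 136 x 58 mm, walls 6 mm, with a square mesh of steel wire set in its open top; origin at the centre of its underside, x and y along its sides. Mesh inside the walls 124 x 124 mm: 3 wires each way, 4 mm thick, openings 28 mm square. What passes falls to the box floor and stays. In the middle or at the left of the bench, where the scoop is not.
- mesh (a point): Centre of the upper side of the wire mesh, 50 mm above the bench; the box's rim stands 8 mm higher all round. A big fixed rock stands behind the middle of the bench, about 0.1 m beyond the mesh's far edge in places: keep the gripper's body clear of it.
- scoop: Sheet-steel scoop standing on the bench, 0.16 kg empty, about 0.32 kg loaded. Pan 116 mm (x) by 92 mm (y), floor 3 mm; origin at the centre of its underside, x towards the open front lip (about away from the robot), z up. Side walls 24 mm high (14 mm over the front 36 mm), back wall 30 mm, none at the lip. The pebbles begin to run out at 15 degrees of tipping, the nodules at 25; all is out by 35.
- scoop_grip (a point): Where to grip the wooden handle, at (-92, 0, 73) mm in the scoop's frame. The straight handle rises just behind the back wall, leaning 25 degrees: axis (-0.423, 0, 0.906) in the scoop's frame. It ends 30 mm beyond this point, 105 mm above the bench; flat sides 16 mm apart along y, 26 mm wide the other way. Loaded, the weight lies about 85 mm ahead of the grip: grip firmly, 60 N or more.
- scoop_lip (a point): Middle of the scoop's open front edge, underside; in the scoop's frame at (58, 0, 0) mm. Pour over this edge.
- nodule_1: large irregular rounded lump of dark-brown ironstone, 40 x 37 x 34 mm (x, y, z), 0.065 kg, origin at its centre, flattish underside (-z), but it may come to rest any way up. Starts in the scoop behind the pebbles; too big to pass the mesh; rests sunk 5 to 7 mm into an opening.
- nodule_2: large irregular rounded lump of dark-brown ironstone, 38 x 36 x 33 mm (x, y, z), 0.058 kg, origin at its centre, flattish underside (-z), but it may come to rest any way up. Starts in the scoop behind the pebbles; too big to pass the mesh; rests sunk 5 to 7 mm into an opening.
- pebble_1: small irregular rounded dark-brown pebble, 13.5 mm across and 12.5 mm high, 0.010 kg, origin at its centre. Starts in the scoop near the lip; passes the mesh easily.
- pebble_2: small irregular rounded dark-brown pebble, 13.5 mm across and 12.5 mm high, 0.010 kg, origin at its centre. Starts in the scoop near the lip; passes the mesh easily.
- pebble_3: small irregular rounded dark-brown pebble, 13.5 mm across and 12.5 mm high, 0.010 kg, origin at its centre. Starts in the scoop near the lip; passes the mesh easily.
- pebble_4: small irregular rounded dark-brown pebble, 13.5 mm across and 12.5 mm high, 0.010 kg, origin at its centre. Starts in the scoop near the lip; passes the mesh easily.
- tray: Fixed shallow aluminium tray, outside 120 (x) x 110 (y) x 18 mm, walls and floor 4 mm; origin at the centre of its underside. The large nodules go here; stands to the right.
- lamp_left: Fixed desk lamp at the right front, origin at the centre of its base: a thin jointed arm leans from the base 0.14 m towards the robot and to the left, with its elbow 0.34 m above the bench, then back to the shade 0.5 m up. Keep the arm clear of it: swing in from the start high or drawn in.
- jar_1: Jar with brown body and pale lid, 62 mm across, 78 mm high, origin at the centre of its underside; bystander, leave it.
- tool_tin: Open metal tin, 66 mm across, 91 mm high, origin at the centre of its underside; bystander, leave it.
- tape_roll: Roll of tape lying flat, 93 mm across, 24 mm high, origin at the centre of its underside; bystander, leave it.

How it is judged (in metres and radians):
On the way, in this order (a step that is already met when the one before it is completed fails the run):
1. the scoop is held tipped over the mesh (more than 40 degrees, lip above the screen box) while all four pebbles have fallen through and both large nodules lie still on top (angle between scoop's own z axis and vertical above 0.7 rad and horizontal distance between scoop_lip and mesh below 0.095 m and height (world z) of scoop_lip above 0.045 m and z of pebble_1 in the frame of screen between 0 and 0.036 m and horizontal distance between each of pebble_1, pebble_2, pebble_3, pebble_4 and screen below 0.09 m and z of pebble_2 in the frame of screen between 0 and 0.036 m and z of pebble_3 in the frame of screen between 0 and 0.036 m and z of pebble_4 in the frame of screen between 0 and 0.036 m and z of nodule_1 in the frame of screen between 0.05 and 0.1 m and horizontal distance between each of nodule_1, nodule_2 and screen below 0.085 m and linear speed of each of nodule_1, nodule_2 below 0.05 m/s and z of nodule_2 in the frame of screen between 0.05 and 0.1 m), for 0.2 s.
2. the scoop stands level on the bench while both large nodules still lie on the mesh (angle between scoop's own z axis and vertical below 0.12 rad and height (world z) of scoop between -0.01 and 0.012 m and linear speed of scoop below 0.03 m/s and z of nodule_1 in the frame of screen between 0.05 and 0.1 m and horizontal distance between each of nodule_1, nodule_2 and screen below 0.085 m and linear speed of each of nodule_1, nodule_2 below 0.05 m/s and z of nodule_2 in the frame of screen between 0.05 and 0.1 m), for 0.2 s.
At the end, for the whole second after the job is handed in: Both large nodules lie in the tray (centre inside its walls, less than 34 mm above its underside), all four pebbles are in the plywood box below the mesh, the scoop stands level (within 7 degrees) on the bench, and all is at rest (x of nodule_1 in the frame of tray between -0.056 and 0.056 m and y of nodule_1 in the frame of tray between -0.051 and 0.051 m and z of nodule_1 in the frame of tray between 0.006 and 0.034 m and linear speed of each of nodule_1, nodule_2 below 0.1 m/s and x of nodule_2 in the frame of tray between -0.056 and 0.056 m and y of nodule_2 in the frame of tray between -0.051 and 0.051 m and z of nodule_2 in the frame of tray between 0.006 and 0.034 m and z of pebble_1 in the frame of screen between 0 and 0.036 m and horizontal distance between each of pebble_1, pebble_2, pebble_3, pebble_4 and screen below 0.09 m and z of pebble_2 in the frame of screen between 0 and 0.036 m and z of pebble_3 in the frame of screen between 0 and 0.036 m and z of pebble_4 in the frame of screen between 0 and 0.036 m and angle between scoop's own z axis and vertical below 0.12 rad and height (world z) of scoop between -0.01 and 0.012 m and linear speed of scoop below 0.03 m/s); the robot touches nothing.
It fails at once if a bystander (jar, tin or tape roll) is moved more than 30 mm (distance of any of jar_1, tool_tin, tape_roll from where it was at the start of the episode above 0.03 m).
It also fails if it takes over 72 s, if anything falls off the work surface, if the arm or the gripper's body presses on something with over 40 N, if the wrist force passes 120 N, or if a joint passes its speed limit or range.

## Working session

There is one attempt and no reset: what is moved stays moved. The work goes in short steps, Python scripts to look and compute and a shell command to move; the robot and the scene stay as the last step left them, time stands still between calls to the robot, and variables do not carry over. Pictures are saved under pics/ and viewed, at most 10 in all, crops included, and the job is handed in when it is done.

```bash
mkdir -p pics; ls
python3 - <<'E'
from plant import r, optics, job
import cv2
s=r.get_state(); print(s, r.pinch_z)
for n in("scene","top"):
    c=optics.capture(n); cv2.imwrite(f"pics/{n}0.png",c["img"]); print({k:v for k,v in c.items() if k!="img"})
E
```

```text
pics
{'time_s': 0.0, 'joints': array([ 8.79559191e+01,  2.05923910e+01,  6.31059911e-01, -2.05721276e-02,
       -7.01340124e+01, -1.65053046e+01]), 'qd': array([-0.0433414 , -0.01372712, -0.07055016,  0.01826983,  0.08034582,
        0.03575849]), 'joint_torque': array([-3.04603818e-04, -5.82714272e+01,  2.93052453e+01,  6.99722573e+00,
        6.85457155e-03, -1.72159080e-04]), 'tcp_pos': array([0.21461671, 0.63944084, 0.22558985]), 'eef_rot': array([ 1.79903091e+02, -8.54836982e-03, -1.85563852e+01]), 'contact_force': array([ 1.2575583 ,  0.1742237 , -0.19492191]), 'moment': array([-0.01295255, -0.00385699, -0.01973171]), 'gripper_force': 0.0, 'gripper_width': 0.08790653221389129} 0.0188
{'fovy': 53.42656003651042, 'cx': 273.78386105680926, 'cy': 211.05125302302002, 'eye': array([0.00134078, 0.46149703, 0.45428609]), 'rotation': array([  62.73931588,    0.22163721, -129.15135958])}
{'fovy': 48.386272670527035, 'cx': 280.2670038047828, 'cy': 212.60335059626837, 'eye': array([ 0.4705962 , -0.03724637,  0.99860272]), 'rotation': array([  7.82046709,  -0.78090269, -89.51436606])}
```

View pics/scene0.png

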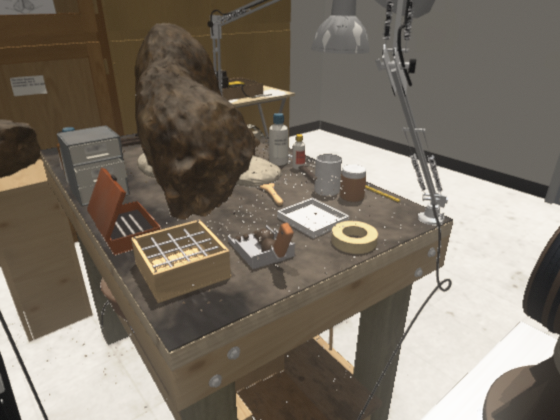

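View pics/top0.png

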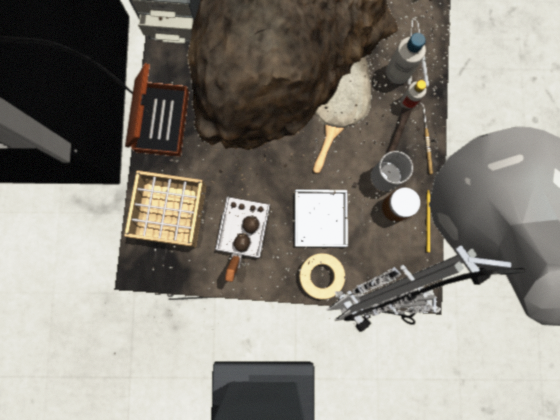

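The scene view shows the box at about (180,255), the scoop at (265,245) and the tray at (313,217). In the top view the box is at (163,209), the scoop at (243,227) with its handle at (232,268), the tray at (321,219), the tape at (322,276), and the jar and tin at about (400,190).

```bash
cat > h.py <<'E'
import numpy as np, cv2
from plant import r, optics, job
from scipy.spatial.transform import Rotation as R
def cast(c,uv,z):
    f=c["img"].shape[0]/2/np.tan(np.radians(c["fovy"]/2))
    d=np.array([(uv[0]-c["cx"])/f,-(uv[1]-c["cy"])/f,-1.])
    d=R.from_euler("xyz",c["rotation"],degrees=True).apply(d)
    return c["eye"]+d*(z-c["eye"][2])/d[2]
def proj(c,p):
    f=c["img"].shape[0]/2/np.tan(np.radians(c["fovy"]/2))
    q=R.from_euler("xyz",c["rotation"],degrees=True).inv().apply(np.array(p)-c["eye"])
    return c["cx"]-f*q[0]/q[2], c["cy"]+f*q[1]/q[2]
E
python3 - <<'E'
from h import *
c=optics.capture("top"); im=c["img"]
cr=cv2.resize(im[160:310,110:360],None,fx=3.2,fy=3.2,interpolation=cv2.INTER_CUBIC); cv2.imwrite("pics/crop1.png",cr)
for n,uv,z in [("tray",(321,219),.018),("trTL",(295,191),.018),("trTR",(347,190),.018),("boxTL",(133,172),.058),("boxTR",(203,174),.058),("boxBR",(197,248),.058),("boxBL",(124,243),.058)]: print(n,cast(c,uv,z).round(3))
hsv=cv2.cvtColor(im,cv2.COLOR_BGR2HSV)
m=cv2.inRange(hsv,(3,120,80),(14,255,255)); m[:, :210]=0; m[:,260:]=0;m[:240]=0
v,u=np.nonzero(m); print(len(u),u.mean(),v.mean(),u.min(),u.max(),v.min(),v.max())
E
```

```text
tray [ 0.593 -0.136  0.018]
trTL [ 0.652 -0.08   0.018]
trTR [ 0.656 -0.192  0.018]
boxTL [0.681 0.253 0.058]
boxTR [0.678 0.11  0.058]
boxBR [0.527 0.117 0.058]
boxBL [0.535 0.264 0.058]
209 231.4019138755981 269.1004784688995 225 238 257 281
```

View pics/crop1.png

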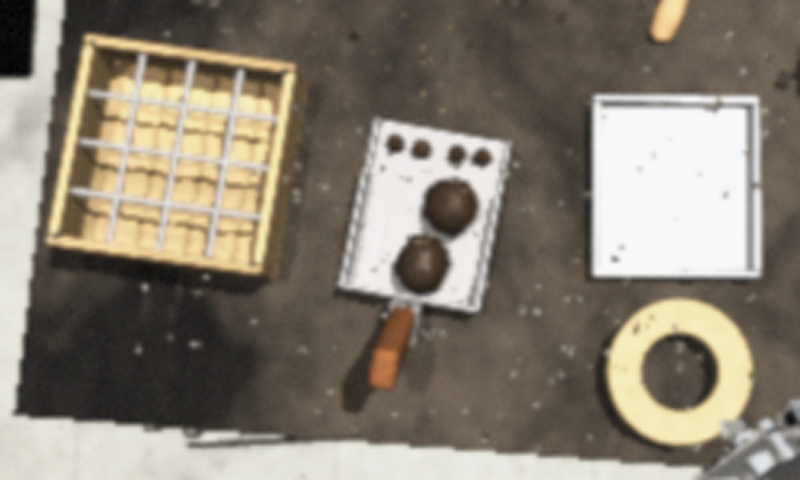

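The crop shows the box rim at (85,35), (297,65), (272,278) and (48,243), with the middle wires crossing at (177,155). The scoop lip runs from (377,118) to (512,143), the back wall from (338,290) to (478,312), and the handle end face is at about (385,367). Nodules are at (450,207) and (422,263).

Run:
```python
from h import *
c=optics.capture("top"); s=optics.capture("scene")
C=lambda u,v,z: cast(c,((u+.5)/3.2-.5+110,(v+.5)/3.2-.5+160),z)
rim=np.array([C(85,35,.058),C(297,65,.058),C(271,276,.058),C(48,243,.058)])
print("box",rim.round(3),rim.mean(0),C(177,155,.05), [np.linalg.norm(rim[i]-rim[i-1]).round(3) for i in range(4)])
d=rim[0]-rim[3]+rim[1]-rim[2]; print("box yaw",np.degrees(np.arctan2(d[1],d[0])))
fl,fr,bl,br=C(377,118,.012),C(512,143,.012),C(338,290,.03),C(478,312,.03)
d=fl-bl+fr-br; yaw=np.arctan2(d[1],d[0]);print("scoop",fl,fr,bl,br,np.degrees(yaw))
d2=fl-fr; print("yaw by lip",np.degrees(np.arctan2(-d2[0],d2[1])), "by back",np.degrees(np.arctan2(-(bl-br)[0],(bl-br)[1])))
cen=(fl+fr+bl+br)/4; print("cen",cen)
h=C(385,367,.103); print("handle end",h)
x=np.array([np.cos(yaw),np.sin(yaw)])
print("grip from pan",cen[:2]-.092*x,"end pred",cen[:2]-.1047*x)
tr=[C(592,95,.018),C(760,97,.018),C(762,277,.018),C(592,277,.018)];print("tray",np.mean(tr,0),np.round(tr,3))
# scene check
im=s["img"];hsv=cv2.cvtColor(im,cv2.COLOR_BGR2HSV)
m=cv2.inRange(hsv,(3,120,60),(16,255,255));m[:215]=0;m[265:]=0;m[:,:270]=0;m[:,300:]=0
v,u=np.nonzero(m);print("scene handle",len(u),u.mean(),v.mean(),u.min(),u.max(),v.min(),v.max())
g=np.r_[cen[:2]-.092*x,.073];print("proj grip",proj(s,g),proj(c,g),"mesh",proj(s,[*C(177,155,.05)[:2],.05]))
cv2.imwrite("pics/crop2.png",cv2.resize(im[190:310,120:370],None,fx=3.2,fy=3.2,interpolation=cv2.INTER_CUBIC))
```

```text
box [[0.684 0.247 0.058]
 [0.666 0.111 0.058]
 [0.531 0.123 0.058]
 [0.55  0.263 0.058]] [0.60751664 0.18592339 0.058     ] [0.60786736 0.18673936 0.05      ] [np.float64(0.135), np.float64(0.137), np.float64(0.136), np.float64(0.142)]
box yaw -6.056275312448599
scoop [0.63973258 0.06361125 0.012     ] [ 0.62379164 -0.02673621  0.012     ] [0.5238266  0.08421912 0.03      ] [ 0.5104989 -0.0062837  0.03     ] -10.156653123434102
yaw by lip -10.006301384966559 by back -8.377325958379584
cen [0.57446243 0.02870262 0.021     ]
handle end [0.47451094 0.04600704 0.103     ]
grip from pan [0.48390413 0.0449259 ] end pred [0.47140315 0.04716542]
tray [ 0.59539677 -0.13597476  0.018     ] [[ 0.656 -0.08   0.018]
 [ 0.656 -0.192  0.018]
 [ 0.536 -0.192  0.018]
 [ 0.535 -0.08   0.018]]
scene handle 91 286.4725274725275 228.43956043956044 281 292 223 234
proj grip (np.float64(284.9564946189243), np.float64(237.5145166033292)) (np.float64(232.05129080143698), np.float64(269.6025003750458)) mesh (np.float64(181.10048670853755), np.float64(246.88215733967684))
```

View pics/crop2.png

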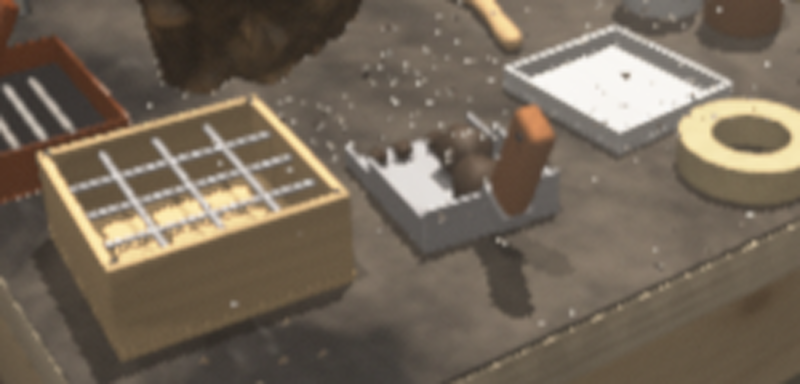

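The scene crop confirms the handle (end at crop (533,110)) and box, consistent with the top view: scoop ≈ (0.575, 0.028) at yaw −10°, box ≈ (0.608, 0.186) at yaw −6°, tray ≈ (0.595, −0.136).

```bash
cat >> h.py <<'E'
def Rt(yaw,p): # tool pitched: p<0 leans so that fingers point ahead
    return R.from_euler("xyz",[180,p,yaw],degrees=True)
def step(pos,rot,p0=None,r0=None):
    s=r.get_state()
    p0=s["tcp_pos"] if p0 is None else p0
    r0=R.from_euler("xyz",s["eef_rot"],degrees=True) if r0 is None else r0
    return (r0.inv().apply(np.array(pos)-p0)/.03).round(2),(r0.inv()*rot).as_rotvec(degrees=True).round(1)
E
python3 - <<'E'
from h import *
c=optics.capture("top"); s=optics.capture("scene")
print("lamp base",cast(s,(432,213),0),"elbow cands",cast(c,(335,308),.34),cast(c,(480,260),.5))
for u in (200,240,280): print("rock",cast(c,(u,145),.1).round(3),cast(c,(u,145),.25).round(3))
g=np.array([.484,.045,.073]); ro=Rt(-10,-25); z=ro.apply([0,0,1]); print(z)
print("pre",g+.0188*z-.1*z, step(g+.0188*z-.1*z,ro))
E
```

```text
lamp base [ 0.44170025 -0.373804    0.        ] elbow cands [ 0.42848608 -0.12243715  0.34      ] [ 0.49024334 -0.25726387  0.5       ]
rock [0.727 0.111 0.1  ] [0.684 0.086 0.25 ]
rock [0.728 0.032 0.1  ] [0.685 0.021 0.25 ]
rock [ 0.729 -0.047  0.1  ] [ 0.686 -0.045  0.25 ]
[ 0.41619774 -0.07338689 -0.90630779]
pre [0.45020474 0.05095902 0.14659219] (array([13.69, 16.11,  2.66]), array([ 1.9, 25. , -8.4]))
```

```bash
T='{"xyz":[13.69,16.11,2.66],"delta_rot":[1.9,25,-8.4],"claw":0.3}'; python3 -m crank '[{"xyz":[13.69,16.11,2.66],"delta_rot":[1.9,25,-8.4],"claw":0.2},{"xyz":[13.69,16.11,2.66],"delta_rot":[1.9,25,-8.4],"claw":0.2},{"xyz":[13.69,16.11,2.66],"delta_rot":[1.9,25,-8.4],"claw":0.2},{"xyz":[13.69,16.11,2.66],"delta_rot":[1.9,25,-8.4],"claw":0.2},{"xyz":[13.69,16.11,2.66],"delta_rot":[1.9,25,-8.4],"claw":0.2},{"xyz":[13.69,16.11,2.66],"delta_rot":[1.9,25,-8.4],"claw":0.2},{"xyz":[13.69,16.11,2.66],"delta_rot":[1.9,25,-8.4],"claw":0.2},{"xyz":[13.69,16.11,2.66],"delta_rot":[1.9,25,-8.4],"claw":0.2},{"xyz":[13.69,16.11,2.66],"delta_rot":[1.9,25,-8.4],"claw":0.2},{"xyz":[13.69,16.11,2.66],"delta_rot":[1.9,25,-8.4],"claw":0.2},{"xyz":[13.69,16.11,2.66],"delta_rot":[1.9,25,-8.4],"claw":0.2},{"xyz":[13.69,16.11,2.66],"delta_rot":[1.9,25,-8.4],"claw":0.2},{"xyz":[13.69,16.11,2.66],"delta_rot":[1.9,25,-8.4],"claw":0.2},{"xyz":[13.69,16.11,2.66],"delta_rot":[1.9,25,-8.4],"claw":0.2}]'
python3 - <<'E'
from h import *
g=np.array([.484,.045,.073]); ro=Rt(-10,-25); z=ro.apply([0,0,1])
print(step(g+.0188*z,ro),r.get_state()["contact_force"])
c=optics.capture("top"); s=optics.capture("scene")
a=cv2.resize(s["img"][130:290,170:370],None,fx=2.8,fy=2.8); b=cv2.resize(c["img"][180:340,190:290],None,fx=2.3,fy=2.8)
cv2.imwrite("pics/pre.png",np.hstack([a,b]))
E
```

```text
time_s: 2.1
tcp_pos: [0.4642, 0.0548, 0.1701]
eef_rot: [179.9, -22.9, -9.9]
contact_force: [-0.0, 0.4, 0.3]
gripper_width: 0.0703
gripper_force: 0.0
(array([-0.59,  0.2 ,  3.88]), array([0.1, 2.1, 0.1])) [-0.04404482  0.38605064  0.33215721]
```

View pics/pre.png

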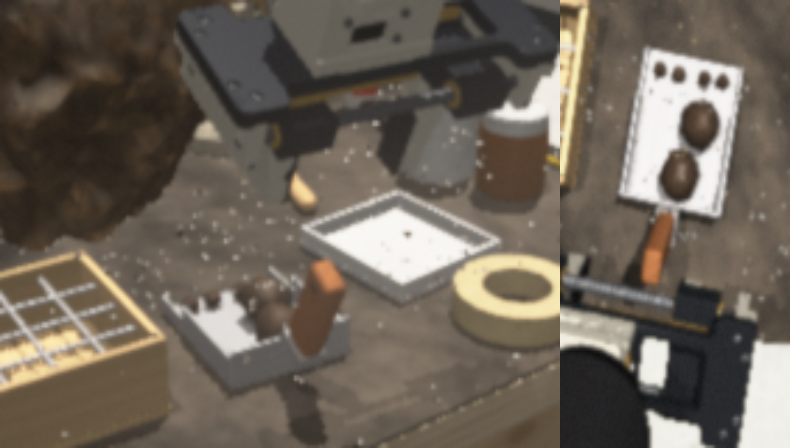

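The gripper is above the handle and still about 25 mm short of the planned pre-grasp; the handle end is in line. I'll descend and check before closing.

```bash
python3 -m crank '[{"xyz":[-0.59,0.2,0.6],"delta_rot":[0.1,2.1,0.1],"claw":0.2},{"xyz":[-0.59,0.2,1.0],"delta_rot":[0.1,2.1,0.1],"claw":0.2},{"xyz":[-0.59,0.2,2.0],"delta_rot":[0.1,2.1,0.1],"claw":0.2},{"xyz":[-0.59,0.2,3.0],"delta_rot":[0.1,2.1,0.1],"claw":0.2},{"xyz":[-0.59,0.2,3.88],"delta_rot":[0.1,2.1,0.1],"claw":0.2},{"xyz":[-0.59,0.2,3.88],"delta_rot":[0.1,2.1,0.1],"claw":0.2},{"xyz":[-0.59,0.2,3.88],"delta_rot":[0.1,2.1,0.1],"claw":0.2}]'
python3 - <<'E'
from h import *
g=np.array([.484,.045,.073]); ro=Rt(-10,-25); z=ro.apply([0,0,1])
print(step(g+.0188*z,ro),r.get_state()["contact_force"])
c=optics.capture("top"); s=optics.capture("scene")
a=cv2.resize(s["img"][130:290,170:370],None,fx=2.8,fy=2.8); b=cv2.resize(c["img"][180:340,190:290],None,fx=2.3,fy=2.8)
cv2.imwrite("pics/pre2.png",np.hstack([a,b]))
E
```

```text
time_s: 3.08
tcp_pos: [0.5206, 0.0461, 0.1018]
eef_rot: [179.8, -20.0, -10.2]
contact_force: [0.9, 0.1, -0.0]
gripper_width: 0.0699
gripper_force: 0.0
(array([-1.4 ,  0.25,  1.12]), array([ 0.3,  5. , -0.2])) [ 0.94373084  0.11943756 -0.02486418]
```

View pics/pre2.png

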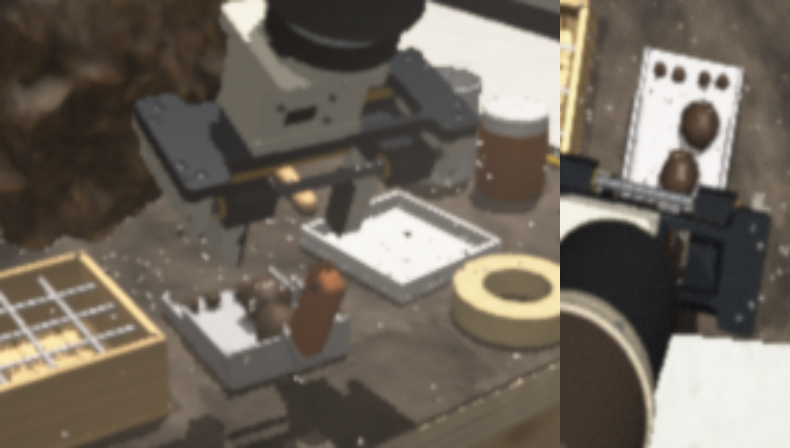

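The tool stopped at 20° lean and about 35 mm too far ahead, so the 25° lean looks out of reach this close in. Checking which joint limits it.

Run:
```python
from h import *
s=r.get_state(); print(s["joints"].round(1),s["tcp_pos"].round(3),s["eef_rot"].round(1)); print([n for n in dir(r) if n[0]!="_"])
```

```text
[ 29.8   3.2 -58.2  45.6 -18.2   7.6] [0.521 0.047 0.103] [179.9 -20.1 -10.1]
['Unreachable', 'get_state', 'pinch_z']
```

Run:
```python
from h import *
g=np.array([.484,.045,.073]); ro=Rt(-10,-10); z=ro.apply([0,0,1])
s=r.get_state(); print(step(s["tcp_pos"]+[0,0,.08],ro)); print(step(g+.0188*z-.08*z,ro))
```

```text
(array([ 0.92,  0.01, -2.5 ]), array([  0.2, -10.1,  -0.1]))
(array([-1.11,  0.28, -1.49]), array([  0.2, -10.1,  -0.1]))
```

```bash
python3 -m crank '[{"xyz":[0.92,0,-2.5],"delta_rot":[0.2,-10.1,-0.1],"claw":0.2},{"xyz":[0.92,0,-2.5],"delta_rot":[0.2,-10.1,-0.1],"claw":0.2},{"xyz":[0.4,0.2,-2.2],"delta_rot":[0.2,-10.1,-0.1],"claw":0.2},{"xyz":[-1.11,0.28,-1.5],"delta_rot":[0.2,-10.1,-0.1],"claw":0.2},{"xyz":[-1.11,0.28,-1.5],"delta_rot":[0.2,-10.1,-0.1],"claw":0.2},{"xyz":[-1.11,0.28,-1.5],"delta_rot":[0.2,-10.1,-0.1],"claw":0.2},{"xyz":[-1.11,0.28,-1.5],"delta_rot":[0.2,-10.1,-0.1],"claw":0.2}]'
python3 - <<'E'
from h import *
g=np.array([.484,.045,.073]); ro=Rt(-10,-10); z=ro.apply([0,0,1])
print(step(g+.0188*z,ro),r.get_state()["joints"].round(1))
E
```

```text
time_s: 4.05
tcp_pos: [0.4744, 0.0475, 0.1341]
eef_rot: [-179.9, -10.1, -10.0]
contact_force: [0.2, -0.5, 0.8]
gripper_width: 0.07
gripper_force: 0.0
(array([-0.04,  0.03,  2.69]), array([-0.1, -0.1, -0. ])) [ 35.2   0.7 -43.1  11.2 -39.5  36.5]
```

```bash
python3 -m crank '[{"xyz":[0,0.03,0.7],"delta_rot":[0,4,0],"claw":0.2},{"xyz":[0.1,0.03,1.4],"delta_rot":[0,4,0],"claw":0.2},{"xyz":[0.1,0.03,2.1],"delta_rot":[0,4,0],"claw":0.2},{"xyz":[0.05,0.03,2.7],"delta_rot":[0,4,0],"claw":0.2},{"xyz":[0.05,0.03,2.7],"delta_rot":[0,4,0],"claw":0.2},{"xyz":[0.05,0.03,2.7],"delta_rot":[0,4,0],"claw":0.2}]'
python3 - <<'E'
from h import *
g=np.array([.484,.045,.073]); ro=Rt(-10,-14); z=ro.apply([0,0,1])
print(step(g+.0188*z,ro),r.get_state()["joints"].round(1))
E
```

```text
time_s: 4.8
tcp_pos: [0.4894, 0.0431, 0.0543]
eef_rot: [-180.0, -14.1, -10.1]
contact_force: [0.7, 0.5, 0.9]
gripper_width: 0.0701
gripper_force: 0.0
(array([-0.03, -0.03, -0.02]), array([-0. , -0.1, -0.1])) [ 32.    7.4 -57.2  32.7 -17.5  17.3]
```

```bash
python3 -m crank '[{"xyz":[0,0,0],"delta_rot":[0,0,0],"claw":0.5},{"xyz":[0,0,0],"delta_rot":[0,0,0],"claw":0.7},{"xyz":[0,0,0],"delta_rot":[0,0,0],"claw":1},{"xyz":[0,0,0],"delta_rot":[0,0,0],"claw":1},{"xyz":[0,0,0],"delta_rot":[0,0,0],"claw":1},{"xyz":[0,0,0],"delta_rot":[0,0,0],"claw":1},{"xyz":[0,0,0],"delta_rot":[0,0,0],"claw":1}]' 60
python3 - <<'E'
from h import *
p=r.get_state()["tcp_pos"]; ro=Rt(-10,-14)
print("up",step(p+[0,0,.04],ro),step(p+[0.0,0,.16],ro))
E
```

```text
time_s: 5.68
tcp_pos: [0.4887, 0.0432, 0.0536]
eef_rot: [-180.0, -14.0, -10.1]
contact_force: [-0.2, -0.3, -0.5]
gripper_width: 0.0159
gripper_force: 59.7
up (array([ 0.32, -0.  , -1.29]), array([-0. , -0. , -0.1])) (array([ 1.29, -0.  , -5.17]), array([-0. , -0. , -0.1]))
```

```bash
python3 -m crank '[{"xyz":[0.03,0,-0.13],"delta_rot":[0,0,0],"claw":1},{"xyz":[0.1,0,-0.4],"delta_rot":[0,0,0],"claw":1},{"xyz":[0.2,0,-0.8],"delta_rot":[0,0,0],"claw":1},{"xyz":[0.32,0,-1.3],"delta_rot":[0,0,0],"claw":1},{"xyz":[0.45,0,-1.8],"delta_rot":[0,0,0],"claw":1},{"xyz":[0.6,0,-2.4],"delta_rot":[0,0,0],"claw":1},{"xyz":[0.75,0,-3.0],"delta_rot":[0,0,0],"claw":1},{"xyz":[0.9,0,-3.6],"delta_rot":[0,0,0],"claw":1},{"xyz":[1.05,0,-4.2],"delta_rot":[0,0,0],"claw":1},{"xyz":[1.18,0,-4.7],"delta_rot":[0,0,0],"claw":1},{"xyz":[1.25,0,-5.0],"delta_rot":[0,0,0],"claw":1},{"xyz":[1.25,0,-5.0],"delta_rot":[0,0,0],"claw":1}]'
python3 - <<'E'
from h import *
s=optics.capture("scene"); c=optics.capture("top")
a=cv2.resize(s["img"][100:280,130:370],None,fx=2.2,fy=2.2); b=cv2.resize(c["img"][150:330,120:290],None,fx=1.5,fy=2.2)
cv2.imwrite("pics/lift.png",np.hstack([a,b])); print(r.get_state()["joints"].round(1))
E
```

```text
time_s: 7.18
tcp_pos: [0.4885, 0.0432, 0.2083]
eef_rot: [-180.0, -14.0, -10.1]
contact_force: [0.9, -1.0, -3.4]
gripper_width: 0.016
gripper_force: 59.7
[ 35.9  -4.9 -39.3  13.8 -46.7  35.3]
```

View pics/lift.png

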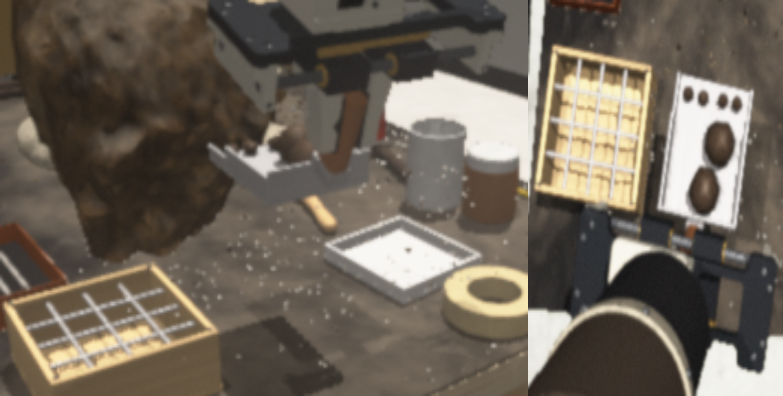

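The scoop hangs level in the gripper, all six lumps still aboard (nodules at crop (720,145) and (704,190), pebbles along the lip). I'll pour at scoop yaw ≈ 20°, which keeps the gripper body clear of the rock.

```bash
cat >> h.py <<'E'
R0=Rt(-10,-14); P0=np.array([.4887,.0432,.0536])           # tool at grasp
S0=R.from_euler("z",-10,degrees=True); C0=np.array([.5748,.0285,0.]) # scoop at grasp
def tool_for(lip,yaw,tip):
    S=R.from_euler("ZY",[yaw,tip],degrees=True)
    Rr=S*S0.inv()*R0
    lip_t=R0.inv().apply(C0+S0.apply([.058,0,0])-P0)
    return np.array(lip)-Rr.apply(lip_t),Rr
MESH=np.array([.6077,.1863,.05])
def lipat(yaw,back,left,z):
    y=np.radians(yaw); d=np.array([np.cos(y),np.sin(y),0]); l=np.array([-d[1],d[0],0])
    return MESH*[1,1,0]-back*d+left*l+[0,0,z]
E
python3 - <<'E'
from h import *
p,q=tool_for(lipat(20,.03,.008,.16),20,0); print(p,q.as_euler("xyz",degrees=True)); s=step(p,q)
for f in (.15,.4,.7,1): print(step(r.get_state()["tcp_pos"]*(1-f)+p*f, R.from_rotvec([0,0,30*f],degrees=True)*Rt(-10,-14)))
E
```

```text
[0.4403561  0.13340034 0.2136    ] [180. -14.  20.]
(array([-0.3 , -0.4 , -0.11]), array([ 1.1,  0.1, -4.4]))
(array([-0.79, -1.08, -0.28]), array([  2.9,   0.1, -11.7]))
(array([-1.39, -1.89, -0.5 ]), array([  5.1,   0.1, -20.4]))
(array([-1.98, -2.69, -0.71]), array([  7.3,   0.1, -29.2]))
```

```bash
python3 -m crank '[{"xyz":[-0.15,-0.2,-0.05],"delta_rot":[0.5,0,-2.2],"claw":1},{"xyz":[-0.35,-0.47,-0.12],"delta_rot":[1.3,0,-5.1],"claw":1},{"xyz":[-0.6,-0.81,-0.21],"delta_rot":[2.2,0,-8.8],"claw":1},{"xyz":[-0.85,-1.16,-0.3],"delta_rot":[3.1,0,-12.5],"claw":1},{"xyz":[-1.11,-1.5,-0.4],"delta_rot":[4.1,0,-16.3],"claw":1},{"xyz":[-1.37,-1.86,-0.49],"delta_rot":[5.0,0,-20.1],"claw":1},{"xyz":[-1.6,-2.17,-0.57],"delta_rot":[5.9,0,-23.6],"claw":1},{"xyz":[-1.8,-2.44,-0.65],"delta_rot":[6.6,0,-26.5],"claw":1},{"xyz":[-1.93,-2.62,-0.7],"delta_rot":[7.1,0,-28.4],"claw":1},{"xyz":[-1.98,-2.69,-0.71],"delta_rot":[7.3,0,-29.2],"claw":1},{"xyz":[-1.98,-2.69,-0.71],"delta_rot":[7.3,0,-29.2],"claw":1}]'
python3 - <<'E'
from h import *
print(r.get_state()["joints"].round(1))
for tip,z in ((4,.145),(8,.115),(12,.085),(13,.078),(20,.075),(28,.075),(36,.075),(44,.075),(50,.075)):
    p,q=tool_for(lipat(20,.03,.008,z),20,tip); print(tip,p.round(3),*step(p,q))
E
```

```text
time_s: 8.65
tcp_pos: [0.4409, 0.1335, 0.2143]
eef_rot: [-180.0, -14.0, 20.1]
contact_force: [0.1, 0.5, -3.9]
gripper_width: 0.0156
gripper_force: 59.7
[ 46.9  -9.2 -39.8   8.6 -47.2  58. ]
4 [0.444 0.135 0.209] [ 0.07 -0.    0.21] [-0.  -4.   0.1]
8 [0.449 0.136 0.188] [ 0.06 -0.    0.91] [-0.  -8.   0.1]
12 [0.454 0.138 0.168] [ 0.07 -0.    1.62] [ -0.  -12.    0.1]
13 [0.455 0.139 0.163] [ 0.08 -0.    1.79] [ -0.  -13.    0.1]
20 [0.466 0.143 0.175] [ 0.54 -0.    1.48] [ -0.  -20.    0.1]
28 [0.48  0.148 0.191] [ 1.16 -0.    1.1 ] [ -0.  -28.    0.1]
36 [0.496 0.154 0.204] [ 1.81 -0.    0.81] [ -0.  -36.    0.1]
44 [0.514 0.16  0.215] [ 2.51 -0.    0.62] [ -0.  -44.    0.1]
50 [0.528 0.165 0.221] [ 3.04 -0.    0.54] [ -0.  -50.    0.1]
```

```bash
python3 -m crank '[{"xyz":[0.03,0,0.1],"delta_rot":[0,-2,0],"claw":1},{"xyz":[0.07,0,0.21],"delta_rot":[0,-4,0],"claw":1},{"xyz":[0.07,0,0.5],"delta_rot":[0,-6,0],"claw":1},{"xyz":[0.06,0,0.91],"delta_rot":[0,-8,0],"claw":1},{"xyz":[0.06,0,1.25],"delta_rot":[0,-10,0],"claw":1},{"xyz":[0.07,0,1.62],"delta_rot":[0,-12,0],"claw":1},{"xyz":[0.08,0,1.79],"delta_rot":[0,-13,0],"claw":1},{"xyz":[0.2,0,1.7],"delta_rot":[0,-15,0],"claw":1},{"xyz":[0.33,0,1.62],"delta_rot":[0,-17,0],"claw":1},{"xyz":[0.54,0,1.48],"delta_rot":[0,-20,0],"claw":1},{"xyz":[0.54,0,1.48],"delta_rot":[0,-20,0],"claw":1},{"xyz":[0.69,0,1.38],"delta_rot":[0,-22,0],"claw":1},{"xyz":[0.69,0,1.38],"delta_rot":[0,-22,0],"claw":1},{"xyz":[0.69,0,1.38],"delta_rot":[0,-22,0],"claw":1}]'
python3 - <<'E'
from h import *
print(r.get_state()["joints"].round(1))
for tip in (24,28,32,36,40,44,48,51):
    p,q=tool_for(lipat(20,.03,.008,.075),20,tip); print(tip,p.round(3),*step(p,q))
E
```

```text
time_s: 10.4
tcp_pos: [0.4691, 0.1437, 0.1792]
eef_rot: [-180.0, 7.9, 20.0]
contact_force: [0.5, 0.4, -0.9]
gripper_width: 0.0159
gripper_force: 59.7
[ 38.   10.4 -19.2  -2.7 -67.9  73.2]
24 [0.473 0.145 0.183] [ 0.11 -0.   -0.15] [-0.  -2.1  0. ]
28 [0.48  0.148 0.191] [ 0.33 -0.   -0.43] [-0.  -6.1  0. ]
32 [0.488 0.151 0.197] [ 0.58 -0.   -0.7 ] [ -0.  -10.1   0. ]
36 [0.496 0.154 0.204] [ 0.84 -0.   -0.94] [ -0.  -14.1   0. ]
40 [0.505 0.157 0.209] [ 1.11 -0.   -1.17] [ -0.  -18.1   0. ]
44 [0.514 0.16  0.215] [ 1.41 -0.   -1.39] [ -0.  -22.1   0. ]
48 [0.523 0.163 0.219] [ 1.71 -0.   -1.57] [ -0.  -26.1   0. ]
51 [0.53  0.166 0.222] [ 1.95 -0.   -1.7 ] [ -0.  -29.1   0. ]
```

```bash
python3 -m crank '[{"xyz":[0.11,0,-0.15],"delta_rot":[0,-2,0],"claw":1},{"xyz":[0.22,0,-0.29],"delta_rot":[0,-4,0],"claw":1},{"xyz":[0.33,0,-0.43],"delta_rot":[0,-6,0],"claw":1},{"xyz":[0.45,0,-0.56],"delta_rot":[0,-8,0],"claw":1},{"xyz":[0.58,0,-0.7],"delta_rot":[0,-10,0],"claw":1},{"xyz":[0.71,0,-0.82],"delta_rot":[0,-12,0],"claw":1},{"xyz":[0.84,0,-0.94],"delta_rot":[0,-14,0],"claw":1},{"xyz":[0.97,0,-1.06],"delta_rot":[0,-16,0],"claw":1},{"xyz":[1.11,0,-1.17],"delta_rot":[0,-18,0],"claw":1},{"xyz":[1.41,0,-1.39],"delta_rot":[0,-22,0],"claw":1},{"xyz":[1.71,0,-1.57],"delta_rot":[0,-26,0],"claw":1},{"xyz":[1.95,0,-1.7],"delta_rot":[0,-29,0],"claw":1},{"xyz":[1.95,0,-1.7],"delta_rot":[0,-29,0],"claw":1},{"xyz":[1.95,0,-1.7],"delta_rot":[0,-29,0],"claw":1},{"xyz":[1.95,0,-1.7],"delta_rot":[0,-29,0],"claw":1},{"xyz":[1.95,0,-1.7],"delta_rot":[0,-29,0],"claw":1}]'
python3 - <<'E'
from h import *
print(r.get_state()["joints"].round(1))
s=optics.capture("scene"); c=optics.capture("top")
a=cv2.resize(s["img"][150:310,110:310],None,fx=2.4,fy=2.4); b=cv2.resize(c["img"][150:278,110:215],None,fx=3,fy=3)
cv2.imwrite("pics/pour.png",np.hstack([a,b]))
E
```

```text
time_s: 12.4
tcp_pos: [0.5301, 0.1661, 0.2224]
eef_rot: [-180.0, 36.9, 20.1]
contact_force: [-0.5, 0.5, -2.9]
gripper_width: 0.0156
gripper_force: 59.7
[  32.2   33.2   13.9   -7.6 -106.8   78. ]
```

View pics/pour.png

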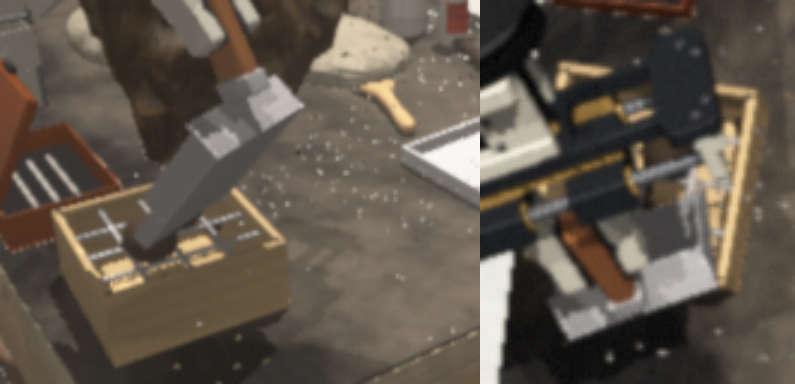

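The scene view shows the scoop tipped steeply with its lip over the mesh and one nodule visible at the lip (140,245); the other is hidden behind the pan. I'll raise the tipped scoop a little to free anything leaning on the lip, and hold.

Run:
```python
from h import *
for back,z in ((.035,.085),(.04,.105)):
    p,q=tool_for(lipat(20,back,.008,z),20,51); print(*step(p,q))
```

```text
[-0.33 -0.   -0.15] [ 0.  -0.1  0.1]
[-0.86 -0.   -0.58] [ 0.  -0.1  0.1]
```

```bash
python3 -m crank '[{"xyz":[0,0,0],"delta_rot":[0,0,0],"claw":1},{"xyz":[0,0,0],"delta_rot":[0,0,0],"claw":1},{"xyz":[0,0,0],"delta_rot":[0,0,0],"claw":1},{"xyz":[-0.16,0,-0.08],"delta_rot":[0,0,0],"claw":1},{"xyz":[-0.33,0,-0.15],"delta_rot":[0,0,0],"claw":1},{"xyz":[-0.5,0,-0.3],"delta_rot":[0,0,0],"claw":1},{"xyz":[-0.7,0,-0.45],"delta_rot":[0,0,0],"claw":1},{"xyz":[-0.86,0,-0.58],"delta_rot":[0,0,0],"claw":1},{"xyz":[-0.86,0,-0.58],"delta_rot":[0,0,0],"claw":1},{"xyz":[-0.86,0,-0.58],"delta_rot":[0,0,0],"claw":1},{"xyz":[-0.86,0,-0.58],"delta_rot":[0,0,0],"claw":1},{"xyz":[-0.86,0,-0.58],"delta_rot":[0,0,0],"claw":1},{"xyz":[-0.86,0,-0.58],"delta_rot":[0,0,0],"claw":1},{"xyz":[-0.86,0,-0.58],"delta_rot":[0,0,0],"claw":1},{"xyz":[-0.86,0,-0.58],"delta_rot":[0,0,0],"claw":1}]'
python3 - <<'E'
from h import *
s=optics.capture("scene"); c=optics.capture("top")
a=cv2.resize(s["img"][150:310,110:310],None,fx=2.4,fy=2.4); b=cv2.resize(c["img"][150:278,110:215],None,fx=3,fy=3)
cv2.imwrite("pics/pour2.png",np.hstack([a,b]))
def blobs(im,x0,x1,y0,y1):
    m=cv2.inRange(cv2.cvtColor(im,cv2.COLOR_BGR2HSV),(0,30,15),(22,255,85)); k=np.zeros_like(m); k[y0:y1,x0:x1]=m[y0:y1,x0:x1]
    n,_,st,ce=cv2.connectedComponentsWithStats(k); print([(st[i].tolist(),ce[i].round(1).tolist()) for i in range(1,n) if st[i][4]>25])
blobs(s["img"],135,230,225,270);
E
```

```text
time_s: 14.38
tcp_pos: [0.5208, 0.1626, 0.2511]
eef_rot: [-180.0, 37.0, 20.1]
contact_force: [0.6, -0.5, -2.0]
gripper_width: 0.0155
gripper_force: 59.7
[([143, 225, 14, 7, 39], [150.3, 227.5]), ([161, 225, 14, 3, 26], [166.1, 225.6]), ([161, 226, 34, 34, 463], [177.8, 245.6])]
```

View pics/pour2.png

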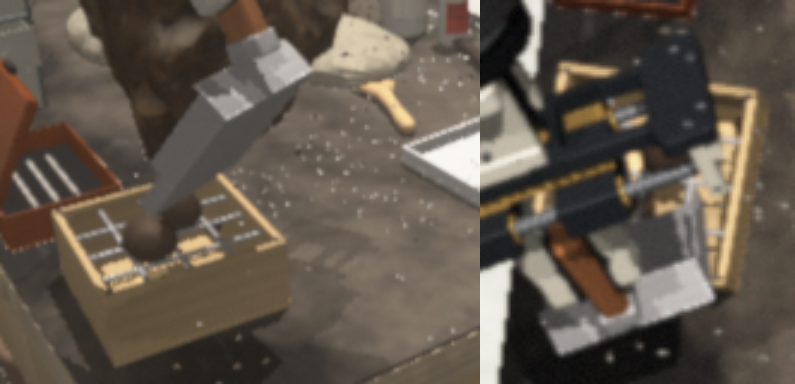

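Both nodules rest on the mesh, at scene crop (150,238) and (180,208), and the scoop hangs empty. Now I'll level it and return it.

Run:
```python
from h import *
for back,z,tip in ((.04,.14,51),(.04,.15,40),(.035,.155,25),(.03,.16,10),(.03,.16,0)):
    p,q=tool_for(lipat(20,back,.008,z),20,tip); print(tip,*step(p,q))
```

```text
51 [-0.72 -0.   -0.95] [ 0.  -0.   0.1]
40 [-1.39 -0.   -0.34] [ 0.  11.   0.1]
25 [-1.73 -0.    0.72] [-0.  26.   0.1]
10 [-1.71 -0.    1.83] [-0.  41.   0.1]
0 [-1.53 -0.    2.72] [-0.  51.   0.1]
```

```bash
python3 -m crank '[{"xyz":[-0.3,0,-0.4],"delta_rot":[0,0,0],"claw":1},{"xyz":[-0.72,0,-0.95],"delta_rot":[0,0,0],"claw":1},{"xyz":[-1.05,0,-0.65],"delta_rot":[0,5,0],"claw":1},{"xyz":[-1.39,0,-0.34],"delta_rot":[0,11,0],"claw":1},{"xyz":[-1.52,0,0],"delta_rot":[0,16,0],"claw":1},{"xyz":[-1.65,0,0.36],"delta_rot":[0,21,0],"claw":1},{"xyz":[-1.73,0,0.72],"delta_rot":[0,26,0],"claw":1},{"xyz":[-1.74,0,1.1],"delta_rot":[0,31,0],"claw":1},{"xyz":[-1.73,0,1.45],"delta_rot":[0,36,0],"claw":1},{"xyz":[-1.71,0,1.83],"delta_rot":[0,41,0],"claw":1},{"xyz":[-1.62,0,2.3],"delta_rot":[0,46,0],"claw":1},{"xyz":[-1.53,0,2.72],"delta_rot":[0,51,0],"claw":1},{"xyz":[-1.53,0,2.72],"delta_rot":[0,51,0],"claw":1},{"xyz":[-1.53,0,2.72],"delta_rot":[0,51,0],"claw":1}]'
python3 - <<'E'
from h import *
p0=r.get_state()["tcp_pos"]; p=P0+[0,0,.16]
for f in (.15,.33,.5,.67,.85,1): print(step(p0*(1-f)+p*f, R.from_rotvec([0,0,-30*f],degrees=True)*Rt(20,-14)))
c=optics.capture("top"); im=c["img"]
m=cv2.inRange(cv2.cvtColor(im,cv2.COLOR_BGR2HSV),(0,20,10),(25,255,85)); k=np.zeros_like(m); k[175:245,130:200]=m[175:245,130:200]
k=cv2.morphologyEx(k,cv2.MORPH_OPEN,np.ones((3,3)));n,_,st,ce=cv2.connectedComponentsWithStats(k); print([(st[i].tolist(),ce[i].round(1).tolist(),cast(c,ce[i],.063).round(3).tolist()) for i in range(1,n) if st[i][4]>25])
E
```

```text
time_s: 16.23
tcp_pos: [0.4408, 0.1337, 0.2151]
eef_rot: [-180.0, -14.1, 20.1]
contact_force: [-0.2, -0.0, -2.0]
gripper_width: 0.0161
gripper_force: 59.9
(array([0.07, 0.51, 0.02]), array([-1.2, -0.1,  4.4]))
(array([0.14, 1.12, 0.05]), array([-2.5, -0.1,  9.7]))
(array([0.22, 1.69, 0.08]), array([-3.7, -0.1, 14.6]))
(array([0.29, 2.27, 0.11]), array([-4.9, -0.1, 19.6]))
(array([0.37, 2.87, 0.14]), array([-6.2, -0.1, 24.8]))
(array([0.44, 3.38, 0.16]), array([-7.3, -0.1, 29.2]))
[([130, 175, 4, 11, 41], [131.4, 179.7], [0.664, 0.254, 0.063]), ([165, 194, 16, 14, 146], [172.7, 201.6], [0.619, 0.169, 0.063])]
```

```bash
python3 -m crank '[{"xyz":[0.07,0.51,0.02],"delta_rot":[-1.2,0,4.4],"claw":1},{"xyz":[0.14,1.12,0.05],"delta_rot":[-2.5,0,9.7],"claw":1},{"xyz":[0.22,1.69,0.08],"delta_rot":[-3.7,0,14.6],"claw":1},{"xyz":[0.29,2.27,0.11],"delta_rot":[-4.9,0,19.6],"claw":1},{"xyz":[0.37,2.87,0.14],"delta_rot":[-6.2,0,24.8],"claw":1},{"xyz":[0.44,3.38,0.16],"delta_rot":[-7.3,0,29.2],"claw":1},{"xyz":[0.44,3.38,0.16],"delta_rot":[-7.3,0,29.2],"claw":1},{"xyz":[0.44,3.38,0.16],"delta_rot":[-7.3,0,29.2],"claw":1}]'
python3 - <<'E'
from h import *
for z in (.1,.05,.02,.008,0): print(step(P0+[0,0,z],R0))
c=optics.capture("top"); im=c["img"]
m=cv2.inRange(cv2.cvtColor(im,cv2.COLOR_BGR2HSV),(0,20,10),(25,255,85)); k=np.zeros_like(m); k[178:242,133:200]=m[178:242,133:200]
k=cv2.morphologyEx(k,cv2.MORPH_OPEN,np.ones((3,3)));n,_,st,ce=cv2.connectedComponentsWithStats(k); print([(st[i].tolist(),ce[i].round(1).tolist(),cast(c,ce[i],.063).round(3).tolist()) for i in range(1,n) if st[i][4]>25])
E
```

```text
time_s: 17.27
tcp_pos: [0.4886, 0.0431, 0.2122]
eef_rot: [180.0, -14.0, -10.0]
contact_force: [-0.3, -0.1, -2.1]
gripper_width: 0.0155
gripper_force: 59.9
(array([-0.47, -0.01,  1.9 ]), array([ 0.,  0., -0.]))
(array([-0.87, -0.01,  3.51]), array([ 0.,  0., -0.]))
(array([-1.11, -0.01,  4.48]), array([ 0.,  0., -0.]))
(array([-1.21, -0.01,  4.87]), array([ 0.,  0., -0.]))
(array([-1.28, -0.01,  5.13]), array([ 0.,  0., -0.]))
[([165, 196, 16, 14, 145], [172.9, 203.2], [0.616, 0.168, 0.063]), ([144, 211, 18, 13, 128], [153.3, 217.7], [0.586, 0.206, 0.063])]
```

```bash
python3 -m crank '[{"xyz":[-0.22,0,0.9],"delta_rot":[0,0,0],"claw":1},{"xyz":[-0.47,0,1.9],"delta_rot":[0,0,0],"claw":1},{"xyz":[-0.67,0,2.7],"delta_rot":[0,0,0],"claw":1},{"xyz":[-0.87,0,3.51],"delta_rot":[0,0,0],"claw":1},{"xyz":[-1.0,0,4.0],"delta_rot":[0,0,0],"claw":1},{"xyz":[-1.11,0,4.48],"delta_rot":[0,0,0],"claw":1},{"xyz":[-1.16,0,4.7],"delta_rot":[0,0,0],"claw":1},{"xyz":[-1.21,0,4.87],"delta_rot":[0,0,0],"claw":1},{"xyz":[-1.24,0,5.0],"delta_rot":[0,0,0],"claw":1},{"xyz":[-1.26,0,5.06],"delta_rot":[0,0,0],"claw":1},{"xyz":[-1.27,0,5.1],"delta_rot":[0,0,0],"claw":1},{"xyz":[-1.27,0,5.1],"delta_rot":[0,0,0],"claw":1}]'
```

```text
time_s: 18.82
tcp_pos: [0.4882, 0.0427, 0.0545]
eef_rot: [-180.0, -14.0, -10.1]
contact_force: [0.5, 0.9, -2.5]
gripper_width: 0.0158
gripper_force: 59.9
```

```bash
python3 -m crank '[{"xyz":[0,0,0.02],"delta_rot":[0,0,0],"claw":1},{"xyz":[0,0,0.04],"delta_rot":[0,0,0],"claw":1},{"xyz":[0,0,0.04],"delta_rot":[0,0,0],"claw":1},{"xyz":[0,0,0.04],"delta_rot":[0,0,0],"claw":0.75},{"xyz":[0,0,0.04],"delta_rot":[0,0,0],"claw":0.5},{"xyz":[0,0,0.04],"delta_rot":[0,0,0],"claw":0.2},{"xyz":[0,0,0.04],"delta_rot":[0,0,0],"claw":0.2},{"xyz":[0,0,0.04],"delta_rot":[0,0,0],"claw":0.2},{"xyz":[0,0,0.04],"delta_rot":[0,0,0],"claw":0.2}]' 60
python3 - <<'E'
from h import *
g=lambda z,x: step(P0+[x,0,z],R0)
print(g(.06,-.01),g(.2,0),r.get_state()["joints"].round(1))
E
```

```text
time_s: 19.95
tcp_pos: [0.4885, 0.0427, 0.0532]
eef_rot: [-180.0, -14.0, -10.1]
contact_force: [-0.4, 0.2, 0.4]
gripper_width: 0.0659
gripper_force: 0.0
(array([ 0.17,  0.04, -2.03]), array([ 0.,  0., -0.])) (array([ 1.62, -0.02, -6.48]), array([ 0.,  0., -0.])) [ 31.9   7.4 -57.4  33.  -17.3  17.1]
```

```bash
python3 -m crank '[{"xyz":[0.05,0,-0.7],"delta_rot":[0,0,0],"claw":0.2},{"xyz":[0.1,0,-1.4],"delta_rot":[0,0,0],"claw":0.2},{"xyz":[0.17,0,-2.2],"delta_rot":[0,0,0],"claw":0.2},{"xyz":[0.5,0,-3.5],"delta_rot":[0,0,0],"claw":0.2},{"xyz":[1.0,0,-5.0],"delta_rot":[0,-7,0],"claw":0.2},{"xyz":[1.62,0,-6.48],"delta_rot":[0,-14,0],"claw":0.2},{"xyz":[1.62,0,-6.48],"delta_rot":[0,-14,0],"claw":0.2},{"xyz":[1.62,0,-6.48],"delta_rot":[0,-14,0],"claw":0.2}]'
python3 - <<'E'
from h import *
s=optics.capture("scene"); c=optics.capture("top")
a=cv2.resize(s["img"][200:310,125:305],None,fx=2.6,fy=2.6); b=cv2.resize(c["img"][165:255,115:205],None,fx=3.6,fy=3.6,interpolation=cv2.INTER_CUBIC)
o=np.zeros((324,468+324,3),np.uint8); o[:286,:468]=a; o[:,468:]=b
cv2.imwrite("pics/mesh.png",o)
E
```

```text
time_s: 20.95
tcp_pos: [0.4882, 0.0423, 0.2526]
eef_rot: [180.0, 0.0, -10.1]
contact_force: [0.6, 0.8, 0.2]
gripper_width: 0.0699
gripper_force: 0.0
```

View pics/mesh.png

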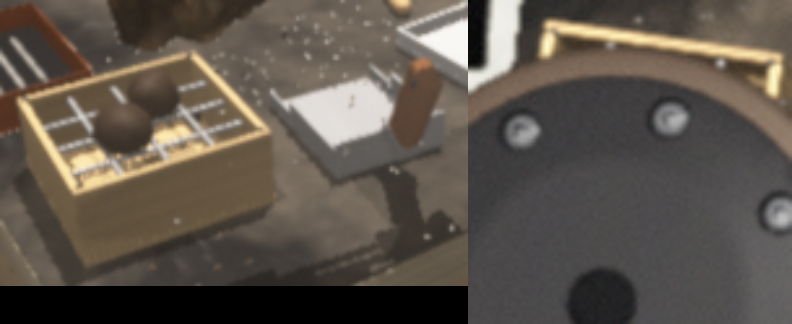

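The scoop stands level on the bench. Both nodules are on the mesh, at crop (124,128) and (154,93); the top view is blocked by the arm. I have used all ten pictures, so from here I measure by mask only.

Run:
```python
from h import *
s=optics.capture("scene"); c=optics.capture("top")
for uv in ((172.7,249.2),(184.2,235.8)): 
    print(cast(s,uv,.063).round(3), cast(s,uv,.066).round(3))
for p in ([.616,.168,.063],[.586,.206,.063]): print(proj(s,p))
im=s["img"]; m=cv2.inRange(cv2.cvtColor(im,cv2.COLOR_BGR2GRAY),0,75); k=np.zeros_like(m); k[225:265,158:198]=m[225:265,158:198]
for row in k[228:264,158:198:1]: print("".join("#" if x else "." for x in row))
q=[proj(c,[.48,.045,.105])]
rt=R.from_euler("xyz",c["rotation"],degrees=True); print(r.get_state()["joints"].round(1))
```

```text
[0.591 0.21  0.063] [0.586 0.212 0.066]
[0.619 0.173 0.063] [0.614 0.175 0.066]
(np.float64(187.40485950083604), np.float64(235.59690126328724))
(np.float64(176.3575211017419), np.float64(249.47969274377877))
##......................................
........................................
...............................#........
.................##............##.......
.................##...........####......
................###..........######.....
................####........#######.....
................######.############.....
................####################....
................####################....
.................###################....
.................###################....
...................################.....
....................###############.....
.....................#############......
......................###########.......
.....##...............#########.........
....####.............######.............
....####.............####...............
...######...........#####...............
...############..########...............
....#####################...............
....######################..............
...######################...............
...######################...............
....#####################...............
.....###################................
......#################.................
......###############...................
........#############...................
.........###########....................
........................................
........................................
........................................
........................................
........................................
[ 28.1   1.8 -19.6   0.  -68.6  51.9]
```

Run:
```python
from h import *
s=optics.capture("scene"); c=optics.capture("top")
print("base in top",proj(c,[.442,-.374,0]))
for uv in ((385,60),(410,150),(395,100),(405,5)):
  for z in (.15,.34): p=cast(s,uv,z); print(uv,z,p.round(3),np.round(proj(c,p),0))
for uv in ((340,308),(360,318),(410,318),(470,258)):
  p=cast(c,uv,.34); print("top",uv,p.round(3),np.round(proj(s,p),0))
Yt=R.from_euler("z",-52,degrees=True)
for n,p in (("A",[.5915,.206]),("B",[.620,.170])):
  for z in (.16,.055): print(n,z,step([*p,z],Rt(-52,0)))
```

```text
base in top (np.float64(432.7809528830462), np.float64(291.7979437181018))
(385, 60) 0.15 [ 1.442 -1.471  0.15 ] [ 955. -180.]
(385, 60) 0.34 [ 0.542 -0.265  0.34 ] [434. 227.]
(410, 150) 0.15 [ 0.497 -0.329  0.15 ] [435. 264.]
(410, 150) 0.34 [0.187 0.164 0.34 ] [117. 494.]
(395, 100) 0.15 [ 0.823 -0.718  0.15 ] [630.  95.]
(395, 100) 0.34 [0.31  0.019 0.34 ] [231. 397.]
(405, 5) 0.15 [  9.977 -13.73    0.15 ] [ 3071. -1646.]
(405, 5) 0.34 [ 3.748 -4.869  0.34 ] [ 2237. -1041.]
top (340, 308) [ 0.429 -0.129  0.34 ] [390.  75.]
top (360, 318) [ 0.415 -0.157  0.34 ] [407.  74.]
top (410, 318) [ 0.416 -0.226  0.34 ] [431.  69.]
top (470, 258) [ 0.499 -0.314  0.34 ] [418.  60.]
A 0.16 (array([ 2.46, -5.97,  3.09]), array([ 0.1,  0. , 42. ]))
A 0.055 (array([ 2.46, -5.97,  6.59]), array([ 0.1,  0. , 42. ]))
B 0.16 (array([ 3.6 , -4.95,  3.09]), array([ 0.1,  0. , 42. ]))
B 0.055 (array([ 3.6 , -4.95,  6.59]), array([ 0.1,  0. , 42. ]))
```

```bash
python3 -m crank '[{"xyz":[0.6,-1.4,0.5],"delta_rot":[0,0,10],"claw":0.27},{"xyz":[1.2,-3.0,1.2],"delta_rot":[0,0,20],"claw":0.27},{"xyz":[1.9,-4.6,2.2],"delta_rot":[0,0,30],"claw":0.27},{"xyz":[2.46,-5.97,3.09],"delta_rot":[0,0,40],"claw":0.27},{"xyz":[2.46,-5.97,3.09],"delta_rot":[0,0,42],"claw":0.27},{"xyz":[2.46,-5.97,3.09],"delta_rot":[0,0,42],"claw":0.27},{"xyz":[2.46,-5.97,3.09],"delta_rot":[0,0,42],"claw":0.27}]'
python3 - <<'E'
from h import *
s=optics.capture("scene"); im=s["img"]
print(step([.5915,.206,.055],Rt(-52,0)),r.get_state()["joints"].round(1))
E
```

```text
time_s: 22.12
tcp_pos: [0.5924, 0.2057, 0.1621]
eef_rot: [-179.9, -0.0, -52.0]
contact_force: [0.1, -0.9, -0.3]
gripper_width: 0.0638
gripper_force: 0.0
(array([-0.03,  0.03,  3.57]), array([-0.1, -0. , -0. ])) [ 37.   18.7 -10.8   0.  -60.4   1. ]
```

```bash
python3 -m crank '[{"xyz":[0,0,0.9],"delta_rot":[0,0,0],"claw":0.27},{"xyz":[0,0,1.9],"delta_rot":[0,0,0],"claw":0.27},{"xyz":[0,0,2.8],"delta_rot":[0,0,0],"claw":0.27},{"xyz":[0,0,3.3],"delta_rot":[0,0,0],"claw":0.27},{"xyz":[0,0,3.57],"delta_rot":[0,0,0],"claw":0.27},{"xyz":[0,0,3.57],"delta_rot":[0,0,0],"claw":0.27},{"xyz":[0,0,3.57],"delta_rot":[0,0,0],"claw":0.45},{"xyz":[0,0,3.57],"delta_rot":[0,0,0],"claw":0.55},{"xyz":[0,0,3.57],"delta_rot":[0,0,0],"claw":1},{"xyz":[0,0,3.57],"delta_rot":[0,0,0],"claw":1},{"xyz":[0,0,3.57],"delta_rot":[0,0,0],"claw":1},{"xyz":[0,0,3.57],"delta_rot":[0,0,0],"claw":1}]' 25
```

```text
time_s: 23.68
tcp_pos: [0.5945, 0.2079, 0.0552]
eef_rot: [-179.7, -0.0, -52.0]
contact_force: [2.9, 3.8, 1.7]
gripper_width: 0.0362
gripper_force: 25.0
```

```bash
python3 -m crank '[{"xyz":[0,0,-0.2],"delta_rot":[0,0,0],"claw":1},{"xyz":[0,0,-0.7],"delta_rot":[0,0,0],"claw":1},{"xyz":[0,0,-1.5],"delta_rot":[0,0,0],"claw":1},{"xyz":[0,0,-2.5],"delta_rot":[0,0,0],"claw":1},{"xyz":[0,0,-3.5],"delta_rot":[0,0,0],"claw":1},{"xyz":[0,0,-3.8],"delta_rot":[0,0,0],"claw":1},{"xyz":[0,0,-3.8],"delta_rot":[0,0,0],"claw":1}]'
python3 - <<'E'
from h import *
for p,y in (([.55,.13,.17],-38),([.53,.03,.175],-22),([.54,-.06,.16],-10),([.605,-.112,.13],-10),([.605,-.112,.024],-10)): print(p,*step(p,Rt(y,0)))
E
```

```text
time_s: 24.55
tcp_pos: [0.5924, 0.206, 0.1684]
eef_rot: [-180.0, 0.0, -52.1]
contact_force: [0.2, 0.7, -0.9]
gripper_width: 0.036
gripper_force: 25.0
[0.55, 0.13, 0.17] [ 1.13  2.67 -0.06] [ -0.    0.  -14.1]
[0.53, 0.03, 0.175] [ 3.35  5.25 -0.23] [ -0.    0.  -30.1]
[0.54, -0.06, 0.16] [5.92 6.83 0.27] [ -0.1  -0.  -42.1]
[0.605, -0.112, 0.13] [8.62 6.19 1.27] [ -0.1  -0.  -42.1]
[0.605, -0.112, 0.024] [8.62 6.19 4.8 ] [ -0.1  -0.  -42.1]
```

```bash
python3 -m crank '[{"xyz":[0.55,1.33,-0.03],"delta_rot":[0,0,-7],"claw":1},{"xyz":[1.13,2.67,-0.06],"delta_rot":[0,0,-14],"claw":1},{"xyz":[2.2,4.0,-0.15],"delta_rot":[0,0,-22],"claw":1},{"xyz":[3.35,5.25,-0.23],"delta_rot":[0,0,-30],"claw":1},{"xyz":[4.6,6.0,0],"delta_rot":[0,0,-36],"claw":1},{"xyz":[5.92,6.83,0.27],"delta_rot":[0,0,-42],"claw":1},{"xyz":[7.3,6.5,0.7],"delta_rot":[0,0,-42],"claw":1},{"xyz":[8.62,6.19,1.27],"delta_rot":[0,0,-42],"claw":1},{"xyz":[8.62,6.19,1.27],"delta_rot":[0,0,-42],"claw":1},{"xyz":[8.62,6.19,1.27],"delta_rot":[0,0,-42],"claw":1}]'
python3 - <<'E'
from h import *
print(step([.62,-.112,.024],Rt(-10,0)),r.get_state()["joints"].round(1))
E
```

```text
time_s: 25.8
tcp_pos: [0.604, -0.1121, 0.1282]
eef_rot: [180.0, 0.2, -10.1]
contact_force: [0.4, 0.2, -0.2]
gripper_width: 0.036
gripper_force: 25.0
(array([ 0.54, -0.1 ,  3.47]), array([ 0. ,  0.2, -0.1])) [  7.7  19.5 -14.6  -0.  -56.1  72.3]
```

```bash
python3 -m crank '[{"xyz":[0.54,-0.1,0.8],"delta_rot":[0,0,0],"claw":1},{"xyz":[0.54,-0.1,1.8],"delta_rot":[0,0,0],"claw":1},{"xyz":[0.54,-0.1,2.7],"delta_rot":[0,0,0],"claw":1},{"xyz":[0.54,-0.1,3.2],"delta_rot":[0,0,0],"claw":1},{"xyz":[0.54,-0.1,3.5],"delta_rot":[0,0,0],"claw":1},{"xyz":[0.54,-0.1,3.5],"delta_rot":[0,0,0],"claw":1},{"xyz":[0.54,-0.1,3.5],"delta_rot":[0,0,0],"claw":0.5},{"xyz":[0.54,-0.1,3.5],"delta_rot":[0,0,0],"claw":0.4},{"xyz":[0.54,-0.1,3.5],"delta_rot":[0,0,0],"claw":0.4},{"xyz":[0.54,-0.1,3.5],"delta_rot":[0,0,0],"claw":0.4},{"xyz":[0.54,-0.1,2.5],"delta_rot":[0,0,0],"claw":0.35},{"xyz":[0.54,-0.1,1.0],"delta_rot":[0,0,0],"claw":0.35},{"xyz":[0.2,-0.1,-0.5],"delta_rot":[0,0,0],"claw":0.3},{"xyz":[-0.5,-0.1,-1.2],"delta_rot":[0,0,0],"claw":0.27},{"xyz":[-0.5,-0.1,-1.2],"delta_rot":[0,0,0],"claw":0.27}]'
python3 - <<'E'
from h import *
s=optics.capture("scene"); c=optics.capture("top")
def blobs(c,x0,x1,y0,y1,z,t=75):
    m=cv2.inRange(cv2.cvtColor(c["img"],cv2.COLOR_BGR2GRAY),0,t); k=np.zeros_like(m); k[y0:y1,x0:x1]=m[y0:y1,x0:x1]
    n,_,st,ce=cv2.connectedComponentsWithStats(k)
    for i in range(1,n):
        if st[i][4]>20: print(st[i].tolist(),cast(c,ce[i],z).round(3))
print("mesh");blobs(s,162,205,226,265,.063); print("tray");blobs(s,285,342,205,232,.02)
for p,y in (([.54,-.06,.17],-10),([.53,.03,.18],-22),([.56,.11,.17],-38),([.62,.17,.16],-52)): print(p,*step(p,Rt(y,0)))
E
```

```text
time_s: 27.68
tcp_pos: [0.5911, -0.1062, 0.1682]
eef_rot: [-179.9, -0.2, -10.0]
contact_force: [0.0, -0.5, -0.2]
gripper_width: 0.0641
gripper_force: 0.0
mesh
[174, 231, 20, 15, 198] [0.611 0.178 0.063]
tray
[288, 206, 15, 12, 117] [ 0.622 -0.105  0.02 ]
[0.54, -0.06, 0.17] [-1.94 -1.23 -0.15] [-0. -0. -0.]
[0.53, 0.03, 0.18] [-2.79 -4.12 -0.48] [-0. -0. 12.]
[0.56, 0.11, 0.17] [-2.27 -6.92 -0.14] [-0. -0. 28.]
[0.62, 0.17, 0.16] [-0.65 -9.24  0.19] [-0. -0. 42.]
```

```bash
python3 -m crank '[{"xyz":[-1.0,-0.7,-0.1],"delta_rot":[0,0,0],"claw":0.27},{"xyz":[-1.94,-1.5,-0.2],"delta_rot":[0,0,3],"claw":0.27},{"xyz":[-2.5,-2.8,-0.4],"delta_rot":[0,0,7],"claw":0.27},{"xyz":[-2.79,-4.12,-0.48],"delta_rot":[0,0,12],"claw":0.27},{"xyz":[-2.6,-5.5,-0.3],"delta_rot":[0,0,20],"claw":0.27},{"xyz":[-2.27,-6.92,-0.14],"delta_rot":[0,0,28],"claw":0.27},{"xyz":[-1.5,-8.1,0],"delta_rot":[0,0,35],"claw":0.27},{"xyz":[-0.65,-9.24,0.19],"delta_rot":[0,0,42],"claw":0.27},{"xyz":[-0.65,-9.24,0.19],"delta_rot":[0,0,42],"claw":0.27},{"xyz":[-0.65,-9.24,0.19],"delta_rot":[0,0,42],"claw":0.27}]'
python3 - <<'E'
from h import *
print(step([.619,.171,.055],Rt(-52,0)),r.get_state()["joints"].round(1))
E
```

```text
time_s: 29.02
tcp_pos: [0.6195, 0.1696, 0.1581]
eef_rot: [179.8, 0.0, -52.0]
contact_force: [-0.9, 0.2, -0.3]
gripper_width: 0.064
gripper_force: 0.0
(array([-0.05, -0.03,  3.44]), array([ 0.2,  0. , -0. ])) [ 32.7  20.4  -8.8  -0.  -60.9   5.3]
```

```bash
python3 -m crank '[{"xyz":[0,0,0.9],"delta_rot":[0,0,0],"claw":0.27},{"xyz":[-0.05,0,1.9],"delta_rot":[0,0,0],"claw":0.27},{"xyz":[-0.05,0,2.8],"delta_rot":[0,0,0],"claw":0.27},{"xyz":[-0.05,0,3.2],"delta_rot":[0,0,0],"claw":0.27},{"xyz":[-0.05,0,3.44],"delta_rot":[0,0,0],"claw":0.27},{"xyz":[-0.05,0,3.44],"delta_rot":[0,0,0],"claw":0.27},{"xyz":[-0.05,0,3.44],"delta_rot":[0,0,0],"claw":0.45},{"xyz":[-0.05,0,3.44],"delta_rot":[0,0,0],"claw":0.55},{"xyz":[-0.05,0,3.44],"delta_rot":[0,0,0],"claw":1},{"xyz":[-0.05,0,3.44],"delta_rot":[0,0,0],"claw":1},{"xyz":[-0.05,0,3.44],"delta_rot":[0,0,0],"claw":1},{"xyz":[-0.05,0,3.44],"delta_rot":[0,0,0],"claw":1}]' 25
```

```text
time_s: 30.52
tcp_pos: [0.6203, 0.1721, 0.0576]
eef_rot: [-179.8, -0.0, -52.0]
contact_force: [3.0, 3.9, 3.2]
gripper_width: 0.0326
gripper_force: 24.0
```

```bash
python3 -m crank '[{"xyz":[0,0,-0.2],"delta_rot":[0,0,0],"claw":1},{"xyz":[0,0,-0.7],"delta_rot":[0,0,0],"claw":1},{"xyz":[0,0,-1.5],"delta_rot":[0,0,0],"claw":1},{"xyz":[0,0,-2.5],"delta_rot":[0,0,0],"claw":1},{"xyz":[0,0,-3.5],"delta_rot":[0,0,0],"claw":1},{"xyz":[0,0,-3.8],"delta_rot":[0,0,0],"claw":1},{"xyz":[0,0,-3.8],"delta_rot":[0,0,0],"claw":1}]'
python3 - <<'E'
from h import *
for p,y in (([.56,.11,.17],-38),([.53,.03,.175],-22),([.535,-.06,.16],-10),([.567,-.112,.13],-10),([.567,-.112,.024],-10)): print(p,*step(p,Rt(y,0)))
E
```

```text
time_s: 31.4
tcp_pos: [0.6189, 0.171, 0.1712]
eef_rot: [-180.0, 0.0, -52.1]
contact_force: [-0.1, 0.8, -1.6]
gripper_width: 0.0326
gripper_force: 23.7
[0.56, 0.11, 0.17] [0.4  2.8  0.04] [ -0.    0.  -14.1]
[0.53, 0.03, 0.175] [ 1.89  5.23 -0.13] [ -0.    0.  -30.1]
[0.535, -0.06, 0.16] [4.36 6.94 0.37] [ -0.    0.  -42.1]
[0.567, -0.112, 0.13] [6.38 7.16 1.37] [ -0.    0.  -42.1]
[0.567, -0.112, 0.024] [6.38 7.16 4.9 ] [ -0.    0.  -42.1]
```

```bash
python3 -m crank '[{"xyz":[0.2,1.4,0],"delta_rot":[0,0,-7],"claw":1},{"xyz":[0.4,2.8,0.04],"delta_rot":[0,0,-14],"claw":1},{"xyz":[1.1,4.0,-0.1],"delta_rot":[0,0,-22],"claw":1},{"xyz":[1.89,5.23,-0.13],"delta_rot":[0,0,-30],"claw":1},{"xyz":[3.1,6.1,0.1],"delta_rot":[0,0,-36],"claw":1},{"xyz":[4.36,6.94,0.37],"delta_rot":[0,0,-42],"claw":1},{"xyz":[5.4,7.05,0.9],"delta_rot":[0,0,-42],"claw":1},{"xyz":[6.38,7.16,1.37],"delta_rot":[0,0,-42],"claw":1},{"xyz":[6.38,7.16,1.37],"delta_rot":[0,0,-42],"claw":1},{"xyz":[6.38,7.16,1.37],"delta_rot":[0,0,-42],"claw":1}]'
python3 - <<'E'
from h import *
print(step([.567,-.112,.024],Rt(-10,0)))
E
```

```text
time_s: 32.65
tcp_pos: [0.5665, -0.1119, 0.1287]
eef_rot: [180.0, 0.1, -10.1]
contact_force: [0.3, 0.2, 0.2]
gripper_width: 0.0327
gripper_force: 23.7
(array([ 0.02, -0.  ,  3.49]), array([ 0. ,  0.1, -0.1]))
```

```bash
python3 -m crank '[{"xyz":[0,0,0.8],"delta_rot":[0,0,0],"claw":1},{"xyz":[0,0,1.8],"delta_rot":[0,0,0],"claw":1},{"xyz":[0,0,2.7],"delta_rot":[0,0,0],"claw":1},{"xyz":[0,0,3.2],"delta_rot":[0,0,0],"claw":1},{"xyz":[0,0,3.5],"delta_rot":[0,0,0],"claw":1},{"xyz":[0,0,3.5],"delta_rot":[0,0,0],"claw":1},{"xyz":[0,0,3.5],"delta_rot":[0,0,0],"claw":0.55},{"xyz":[0,0,3.5],"delta_rot":[0,0,0],"claw":0.4},{"xyz":[0,0,3.5],"delta_rot":[0,0,0],"claw":0.4},{"xyz":[0,0,3.5],"delta_rot":[0,0,0],"claw":0.4},{"xyz":[0,0,2.5],"delta_rot":[0,0,0],"claw":0.35},{"xyz":[0,0,1.0],"delta_rot":[0,0,0],"claw":0.35},{"xyz":[0,0,-0.8],"delta_rot":[0,0,0],"claw":0.35},{"xyz":[-0.7,-1.5,-2],"delta_rot":[0,0,0],"claw":0.35},{"xyz":[-0.7,-3.0,-3],"delta_rot":[0,0,0],"claw":0.35},{"xyz":[-0.7,-5,-3],"delta_rot":[0,0,0],"claw":0.35},{"xyz":[-0.7,-7,-3],"delta_rot":[0,0,0],"claw":0.35},{"xyz":[-0.7,-9,-3],"delta_rot":[0,0,0],"claw":0.35},{"xyz":[-0.7,-9,-3],"delta_rot":[0,0,0],"claw":0.35}]'
python3 - <<'E'
from h import *
s=optics.capture("scene"); c=optics.capture("top")
def blobs(c,x0,x1,y0,y1,z,t=75):
    m=cv2.inRange(cv2.cvtColor(c["img"],cv2.COLOR_BGR2GRAY),0,t); k=np.zeros_like(m); k[y0:y1,x0:x1]=m[y0:y1,x0:x1]
    n,_,st,ce=cv2.connectedComponentsWithStats(k)
    for i in range(1,n):
        if st[i][4]>20: print(st[i].tolist(),cast(c,ce[i],z).round(3))
print("tray scene");blobs(s,285,342,205,232,.02); print("tray top");blobs(c,299,343,195,243,.02); print("scoop top");blobs(c,222,262,200,250,.01)
print("mesh");blobs(s,150,215,226,262,.02,60)
E
```

```text
time_s: 35.02
tcp_pos: [0.5941, 0.1613, 0.2191]
eef_rot: [180.0, 0.0, -9.8]
contact_force: [-0.2, -0.0, -0.4]
gripper_width: 0.057
gripper_force: 0.0
tray scene
[289, 208, 14, 10, 96] [ 0.619 -0.102  0.02 ]
[306, 219, 14, 10, 73] [ 0.558 -0.098  0.02 ]
tray top
[301, 197, 16, 15, 156] [ 0.624 -0.109  0.02 ]
[300, 225, 15, 16, 173] [ 0.563 -0.105  0.02 ]
scoop top
mesh
```

```bash
python3 -c "
from plant import job
print(job.close_job())"
```

```text
the job is handed in; nothing more can be done
None
```

The job was handed in at about 35 s: both nodules are in the tray and the scoop is empty and back on the bench; the pebbles are presumably in the box, since none showed in the scoop or on the mesh, but I never saw them there, and the hand-in returned no verdict.

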